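# Reset a tripped wire feeder through the hole under its spool

### The arm

A 6-joint arm with a two-finger parallel gripper is mounted at the origin on the work surface. World frame = base frame: x ahead of the robot, y to its left, z up, the work surface at z = 0. Lengths are in mm, angles in rad, forces in N, time in s.
With the tool pointing down it reaches from about 325 to 775 mm from the base axis. Payload 5.5 kg.
Tool frame: the origin (TCP) lies at the very end of the fingers, on their centre line; the grasp point (between the pads) lies 19 mm behind it; z points along the fingers, y is the line along which they close (so a half turn about z gives the same grasp; the last joint's range is limited). The gripper opens to 85 mm and grips with 20 to 120 N. Pads are 22 mm wide; open, the fingers measure 114 mm over their backs; the gripper's body (76 mm by 85 mm) begins 54 mm behind the grasp point. The pads swing forward as they close: fully open they stand 13 mm farther back than shut.
Start: joints at [1.291, 0.091, 1.231, -0, 1.82, -0.057], TCP at [132.58, 585.183, 211.175] pointing down, gripper open.
Joint ranges: [-2.87, 2.87], [-0.86, 2.18], [0.17, 2.46], [-1.51, 4.65], [0.06, 2.69], [-2.65, 2.65]. Speed limits (rad/s): [2.57, 2.57, 3.01, 3.14, 3.14, 3.14].

### API

Orientations are given as a rotation vector (axis times angle).
In Python, from bench import robot gives the robot as it stands. The module is installed in compiled form; this text tells all that it offers.
- The arm moves only by the tool arm_command, never from a script. Its argument "deltas" is text: rows parted by semicolons, each of 7 numbers parted by spaces: the shift along the tool's x, y, z in units of 30 mm (1.0 is 30 mm), then the turn, a rotation vector about the tool's x, y, z in units of 10 degrees (1.0 is 10 degrees), then the closure, from 0 (fully open) to 1 (shut). In form: tx ty tz rx ry rz jaw; .... A call has 1 to 20 rows; each row shifts and turns the commanded pose from where the row before left it, along the tool's axes as they then stand; what a row does not reach is not made up. A row lasts 1/8 s, in which the tool goes at most 62.5 mm and 10.7 degrees, less where a joint would pass 70% of its speed; a pose out of reach is approached as far as the arm can. A call is refused whole if a number of a shift passes 1 or a number of a turn 1, either way. A call with a gripper value outside its range is refused whole. The fingers move at their own pace and stop on an object; "newtons" is the grip in N (left out, the last holds). Time passes only in rows, so rows that do not move let the fingers close. It gives the time, the measured TCP pose, the force, the opening and the grip force at its end, in the units of the state.
- robot.state(): the state, without advancing time (a new reading comes with each control period).
- robot.camera(name): name is "side" or "top"; returns a dict with "pixels" (480x640x3 uint8, red, green, blue), "K" (3x3 intrinsics, pixels), "pose" (4x4, takes a point from camera to world coordinates). Camera axes: x right, y down, z forward; pixel columns grow to the right and rows downward; lengths in mm; the calibration is good to about 2 mm. A picture is of the moment at which its call begins. There is no depth.
- robot.job_done(): hands the job in; it is judged then, once.
Trained networks look in a picture, given as the dict that the camera call returned (one of the last four; its "shot" number tells which), for a name from the list of things; names that differ only in an ending like _2 or _b are one class to them, and where a whole thing is asked for, a point or a joint stands for the part that bears it (a point fixed in the world has none). Each returns a list of dicts, best first, with "p" (0 to 1); they miss things now and then, are a little off and sometimes report something else, mostly with a low value. They report only what shows in the picture. A call takes as long as a camera call. They do not tell look-alikes from the thing itself.
- robot.find_in(picture, label): "at" ([column, row] in pixels, amid what is visible of it).
The state is a dict: "time_s": time; "qpos": joint angles; "dq": joint speeds; "effort": joint torques, N m; "tcp_pos": TCP position; "eef_rot": TCP orientation; "wrist_force": force on the tool from outside, world axes, zero at the start; "ft_torque": the same for the moment, N m; "gripper_width": opening from 0.0 (shut) to 1.0 (fully open); "grip_force": force on a finger pad.
Only numpy, scipy, OpenCV 4.12 (cv2) and the standard library are available. Lean on these libraries where they do the work, as an engineer would, in place of code of your own. Each camera call takes 0.05 s, during which the arm holds its last target. There are 200 camera calls.

### The job

The wire feeder has tripped: lift the wound wire spool straight up off the feeder's spindle and set it down (not dropped) in the shallow steel tray, standing on its end as it stood on the feeder, and let go of it. Then take the slim drift out of its stand, put its tip down through the small hole in the feeder's deck that the spool was covering, and press the recessed reset button down without forcing it; finish while still gripping the drift and holding the button down. Leave the thick drift, the oil can, the steel insert and the brass bush where they are.

Things in the scene. Friction and masses are not known exactly. Their poses are not given: they have to be found in the camera images.
- feeder: Bench wire feeder, fixed to the bench: grey housing 200 x 110 x 60 mm (x, y, z), flat deck at 60 mm. Origin: centre of its underside; z up. On the deck at x = -45 mm, y = 0 stands a steel spindle 12 mm in diameter and 44 mm high. At the +x end of the deck is a feed head 45 x 80 x 32 mm (centre x = +72 mm, two rollers on top, 42 mm over the deck in all).
- spindle_top (a point): Centre of the spindle's top end, 44 mm above the deck; axes as the feeder's.
- port (a point): Centre of the mouth of the small round hole in the deck, at deck height, 22 mm from the spindle axis on the feeder's +y side. Hole: straight down, 14 mm in diameter, 1 mm chamfer, 35 mm deep. At the start the spool covers it.
- reset (a joint): Travel of the recessed reset button in the hole, in m: 0 = out, 0.006 = fully down (hard stop). It counts as down beyond 0.004. Spring: about 3 N to start it, 7 N fully down; it comes back out when let go.
- reset_top (a point): Centre of the button's round top (11 mm in diameter, white plastic); 18 mm below the deck when the button is out; moves down with it.
- spool: Wound wire spool: black flanges, copper-coloured winding, 57 mm outside diameter, 38 mm high, bore 18 mm, about 0.2 to 0.4 kg. Stands loose on the deck with its bore over the spindle, which shows 6 mm above it. Origin: centre of its underside; z along its axis, up.
- tray: Shallow open steel tray, fixed: 150 x 170 x 14 mm outside (x, y, z), wall and floor 4 mm thick. Origin: centre of its underside; the inner floor is at 4 mm.
- drift: Slim steel drift (the stylus), 0.1 kg, standing upright in a stand: shank 8 mm in diameter and 75 mm long, flat tip down, then a round handle 16 mm in diameter and 65 mm long above it (140 mm in all). Origin: centre of its tip; z along its axis towards the handle.
- stand_a: Stand of the slim drift: dark steel block 60 x 60 x 40 mm, fixed, with a hole 30 mm deep (9 mm in diameter) in the middle of its top. Origin: centre of its underside. The drift's tip stands 10 mm above the bench in it. The two stands may have changed places.
- thick_drift: Bystander: thick drift, shank 18 mm in diameter (too thick for the hole), handle 24 mm, 140 mm long, upright in a like stand. Origin: centre of its tip.
- oil_can: Bystander: red oil can, 76 mm in diameter, 160 mm high with its spout. Origin: centre of its underside.
- insert: Bystander: stepped steel mould insert 60 x 80 x 36 mm. Origin: centre of its underside.
- bush: Bystander: brass guide bush, 40 mm in diameter, 30 mm high. Origin: centre of its underside.
Not all that is in view belongs to the job. What is meant by the tray is not green, and is the smaller of those in its own colour. What is shaped like the spool but green is not meant.

How it is judged (in metres and radians):
On the way, in this order (a step that is already met when the one before it is completed fails the run):
1. the spool has been lifted clear above the spindle (z of spool in the frame of spindle_top above 0.004 m and contact force between the fingers and spool above 1 N), for 0.1 s.
2. the spool stands in the tray, let go and at rest (x of spool in the frame of tray between -0.046 and 0.046 m and y of spool in the frame of tray between -0.056 and 0.056 m and z of spool in the frame of tray between -0.002 and 0.01 m and angle between spool's own z axis and vertical below 0.12 rad and contact force between the fingers and spool below 0.1 N and linear speed of spool below 0.03 m/s), for 0.2 s.
3. the slim drift has been taken out of its stand (z of drift in the frame of stand_a above 0.045 m and contact force between the fingers and drift above 1 N), for 0.1 s.
At the end, for the whole second after the job is handed in: Through the last second the slim drift, gripped by the fingers, holds the button more than 4 mm down (of 6), its tip within 8 mm of the button's top; the spool stands upright (within 0.12 rad) on the tray's floor inside its walls, at rest and untouched (all of step 2 and value of joint reset above 0.004 m and distance between drift and reset_top below 0.008 m and contact force between the fingers and drift above 1 N); the arm keeps its last pose, push and grip.
It fails at once if the spool is dropped (it falls free of the fingers faster than 0.5 m/s) (contact force between the fingers and spool below 0.1 N and linear speed of spool above 0.5 m/s).
It fails at once if the drift is forced against the feeder or its button with more than 40 N (contact force between drift and feeder above 40 N).
It fails at once if a bystander is moved by more than 30 mm (distance of any of thick_drift, oil_can, insert, bush from where it was at the start of the episode above 0.03 m).
It also fails if it takes over 72 s, if anything falls off the work surface, if the arm or the gripper's body presses on something with over 40 N, if the wrist force passes 120 N, or if a joint passes its speed limit or range.

## Working session

There is one attempt and no reset: what is moved stays moved. The work goes in short steps, Python scripts to look and compute and a tool call to move; the robot and the scene stay as the last step left them, time stands still between calls to the robot, and variables do not carry over. Pictures are saved under pics/ and viewed, at most 10 in all, crops included, and the job is handed in when it is done.

Besides the shell and the picture viewer there is one more tool, called after "Request:" in YAML: its name, and indented under it one key for each argument. arm_command: Moves the arm, as the interface text tells. Its arguments: {"type":"object","properties":{"deltas":{"type":"string"},"newtons":{"type":"number"}},"required":["deltas"]}

```bash
mkdir -p pics; cat > h.py <<'E'
import numpy as np, cv2
from bench import robot
from scipy.spatial.transform import Rotation as R
def ray(c,uv):
    d=np.linalg.inv(c["K"])@np.array([uv[0],uv[1],1.]); P=np.array(c["pose"]); return P[:3,3],P[:3,:3]@d
def onz(c,uv,z):
    o,d=ray(c,uv); return o+d*(z-o[2])/d[2]
def proj(c,p):
    P=np.array(c["pose"]); q=c["K"]@(P[:3,:3].T@(np.array(p,float)-P[:3,3])); return q[:2]/q[2]
def tri(c1,u1,c2,u2):
    o1,d1=ray(c1,u1);o2,d2=ray(c2,u2);d1=d1/np.linalg.norm(d1);d2=d2/np.linalg.norm(d2)
    t=np.linalg.lstsq(np.c_[d1,-d2],o2-o1,rcond=None)[0]; a=o1+t[0]*d1;b=o2+t[1]*d2
    return (a+b)/2,np.linalg.norm(a-b)
def save(c,n): cv2.imwrite("pics/"+n,c["pixels"][:,:,::-1])
E
python3 - <<'E'
from h import *
np.set_printoptions(precision=1,suppress=True)
t=robot.camera("top");s=robot.camera("side");save(t,"t0.png");save(s,"s0.png")
print(t["K"],t["pose"],s["pose"])
for n in ["feeder","spool","tray","drift","stand_a","thick_drift","oil_can","insert","bush"]:
    for k,c in (("t",t),("s",s)): print(n,k,[(np.round(f["at"]),round(f["p"],2)) for f in robot.find_in(c,n)[:4]])
print(robot.state())
E
```

```text
[[478.5   0.  321.7]
 [  0.  478.5 245.9]
 [  0.    0.    1. ]] [[   0.    -1.     0.1  488.4]
 [  -1.    -0.    -0.   124.6]
 [   0.    -0.1   -1.  1191.4]
 [   0.     0.     0.     1. ]] [[   1.    -0.1    0.2  368.7]
 [  -0.2   -0.5    0.8 -827.4]
 [  -0.    -0.8   -0.5  699.5]
 [   0.     0.     0.     1. ]]
feeder t [(array([373., 251.]), 0.84)]
feeder s [(array([320., 297.]), 0.98)]
spool t [(array([380., 277.]), 0.95), (array([371., 334.]), 0.87), (array([427., 287.]), 0.73)]
spool s [(array([234., 309.]), 0.91), (array([296., 280.]), 0.77), (array([294., 344.]), 0.73), (array([353., 221.]), 0.34)]
tray t [(array([146., 271.]), 0.86), (array([259., 286.]), 0.72), (array([347., 155.]), 0.64), (array([434., 173.]), 0.28)]
tray s [(array([415., 271.]), 0.85), (array([266., 242.]), 0.8), (array([266., 195.]), 0.69)]
drift t [(array([374., 252.]), 0.69), (array([504., 293.]), 0.59)]
drift s [(array([303., 372.]), 0.69)]
stand_a t [(array([488., 293.]), 0.84)]
stand_a s [(array([300., 411.]), 0.7)]
thick_drift t [(array([488., 228.]), 0.67)]
thick_drift s [(array([390., 343.]), 0.93)]
oil_can t [(array([268., 185.]), 0.91)]
oil_can s [(array([353., 222.]), 0.96)]
insert t [(array([432., 175.]), 0.86)]
insert s [(array([431., 330.]), 0.68)]
bush t [(array([419., 338.]), 0.58)]
bush s [(array([234., 352.]), 0.58), (array([387., 343.]), 0.48)]
{'time_s': 1.0, 'qpos': array([ 1.3,  0.1,  1.2, -0. ,  1.8, -0.1]), 'dq': array([-0.,  0.,  0., -0.,  0.,  0.]), 'effort': array([  0. , -45.8, -41.8,   0. ,   0. ,  -0. ]), 'tcp_pos': array([132.6, 585.2, 211.2]), 'eef_rot': array([ 0.3,  3.1, -0. ]), 'wrist_force': array([0.3, 0.3, 0.2]), 'ft_torque': array([ 0., -0.,  0.]), 'grip_force': 0.0, 'gripper_width': 1.0004657732552042}
```

View pics/t0.png

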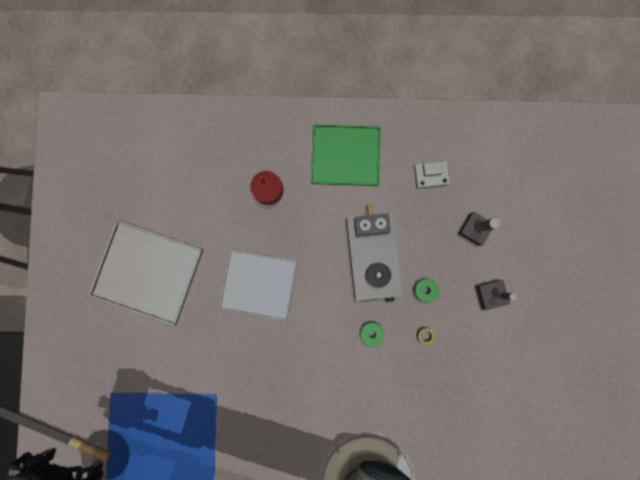

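View pics/s0.png

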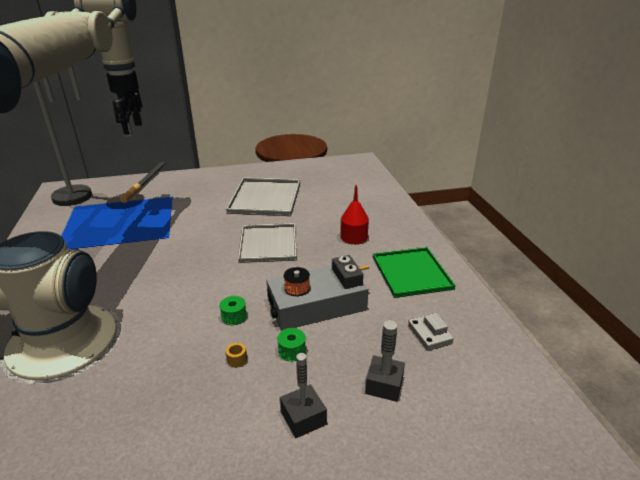

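The top view shows the feeder at (374,257), the spool at (379,275), the small grey tray at (259,286) and the slim drift in the stand at (490,294). The side view has the slim drift at (302,372) and the spool at (296,281). I'll zoom in for accurate pixels.

```bash
python3 - <<'E'
import cv2,numpy as np
t=cv2.imread("pics/t0.png");s=cv2.imread("pics/s0.png")
def crop(im,x,y,w,h,k):
    c=cv2.resize(im[y:y+h,x:x+w],None,fx=k,fy=k,interpolation=cv2.INTER_CUBIC)
    for i in range(0,w,10): cv2.line(c,(i*k,0),(i*k,6 if (x+i)%50 else 14),(0,255,255),1)
    for i in range(0,h,10): cv2.line(c,(0,i*k),(6 if (y+i)%50 else 14,i*k),(0,255,255),1)
    return c
M=np.zeros((600,800,3),np.uint8)
def put(c,x,y): M[y:y+c.shape[0],x:x+c.shape[1]]=c
put(crop(t,340,200,70,110,5),0,0)
put(crop(s,255,245,110,80,4),355,0)
put(crop(t,470,270,50,45,5),355,325)
put(crop(s,275,345,60,90,3),610,325)
cv2.imwrite("pics/m.png",M)
E
```

```text
(no output)
```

View pics/m.png

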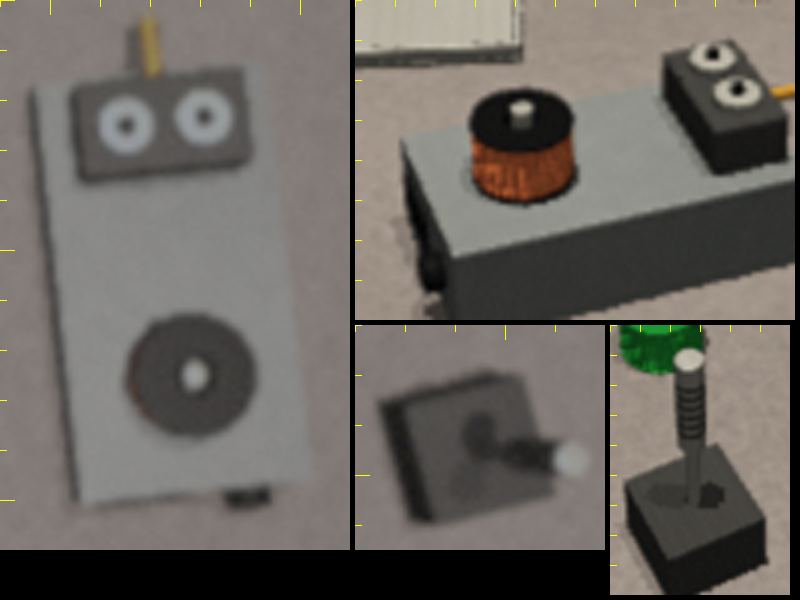

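```bash
cat >> h.py <<'E'
def load(n):
    return None
E
python3 - <<'E'
from h import *
np.set_printoptions(precision=1,suppress=True)
t=robot.camera("top");s=robot.camera("side")
print("campos",np.array(t["pose"])[:3,3],np.array(s["pose"])[:3,3])
def both(n,ut,us,z):
    p,g=tri(t,ut,s,us);print(n,"tri",p,"gap",round(g,1),"top@z",onz(t,ut,z),"side@z",onz(s,us,z))
both("spindle",(378.8,274.8),(296.1,271.4),104)
both("drifttop",(512.8,296.6),(301,356.3),150)
print("shank@40 side",onz(s,(301.3,402),40))
tz=lambda x,y:((x+.5)/5-.5+340,(y+.5)/5-.5+200)
sz=lambda x,y:((x-355+.5)/4-.5+255,(y+.5)/4-.5+245)
C=np.array([onz(t,tz(*p),60) for p in((38,90),(80,502),(312,482),(265,70))])
print("deck corners",C,"sizes",np.linalg.norm(np.roll(C,-1,0)-C,axis=1),"centre",C.mean(0))
f=(C[0]-C[1]+C[3]-C[2]);print("yaw top",np.degrees(np.arctan2(f[1],f[0])))
a=onz(s,sz(404,141),60);b=onz(s,sz(453,256),60);c=onz(s,sz(794,182),60);print("side corners",a,b,c,"yaw",np.degrees(np.arctan2((c-b)[1],(c-b)[0])))
sp=onz(t,sz(0,0),0)
# tray mask
im=t["pixels"].astype(int);
roi=np.zeros(im.shape[:2],np.uint8);roi[240:330,212:306]=1
print("tray px",im[286,259],"bg",im[240,259],im[330,259])
hsv=cv2.cvtColor(t["pixels"],cv2.COLOR_RGB2HSV)
print(hsv[286,259],hsv[335,259])
for th in (0,):
    m=((im[:,:,2]-im[:,:,0]>-4)&(roi>0)).astype(np.uint8)
    cs,_=cv2.findContours(m,0,2);c=max(cs,key=cv2.contourArea);box=cv2.boxPoints(cv2.minAreaRect(c))
    B=np.array([onz(t,p,9) for p in box]);print("tray",B,np.linalg.norm(np.roll(B,-1,0)-B,axis=1),B.mean(0))
# spool circle in top: dark
g=t["pixels"].max(2);m=((g<95)).astype(np.uint8);m[:258]=0;m[293:]=0;m[:,:362]=0;m[:,396:]=0
ys,xs=np.nonzero(m);print("spool dark",xs.min(),xs.max(),ys.min(),ys.max(),onz(t,((xs.min()+xs.max())/2,(ys.min()+ys.max())/2),98))
print(R.from_rotvec(robot.state()["eef_rot"]).as_matrix())
E
```

```text
campos [ 488.4  124.6 1191.4] [ 368.7 -827.4  699.5]
spindle tri [496.9 -10.5 103.7] gap 0.2 top@z [497.  -10.5 104. ] side@z [496.7 -11.  104. ]
drifttop tri [ 454.5 -296.8  148.5] gap 0.1 top@z [ 454.6 -296.2  150. ] side@z [ 454.3 -298.2  150. ]
shank@40 side [ 452.5 -295.3   40. ]
deck corners [[631.9  60.7  60. ]
 [437.2  38.1  60. ]
 [448.5 -71.1  60. ]
 [643.5 -47.4  60. ]] sizes [196.  109.8 196.4 108.6] centre [540.3  -4.9  60. ]
yaw top 6.776598376694084
side corners [437.   32.2  60. ] [449.1 -71.1  60. ] [637.4 -51.   60. ] yaw 6.0959702216215925
tray px [153 156 162] bg [128 121 117] [129 121 117]
[110  14 162] [ 11  22 129]
tray [[408.  371.    9. ]
 [555.9 348.8   9. ]
 [528.4 180.    9. ]
 [380.9 203.6   9. ]] [149.5 171.  149.4 169.6] [468.3 275.9   9. ]
spool dark 365 390 263 287 [496.5  -8.2  98. ]
[[-1.   0.2 -0. ]
 [ 0.2  1.  -0. ]
 [ 0.  -0.  -1. ]]
```

```bash
cat >> h.py <<'E'
def plan(p,yh=96.4):
    "tool-frame shift (units) after turning so tool y heads yh deg; rows of turn about z"
    s=robot.state(); M=R.from_rotvec(s["eef_rot"]).as_matrix()
    h=np.degrees(np.arctan2(M[1,1],M[0,1])); y=np.radians(yh)
    Y=np.array([np.cos(y),np.sin(y),0]);Z=np.array([0,0,-1.]);X=np.cross(Y,Z); T=np.c_[X,Y,Z]
    rv=R.from_matrix(M.T@T).as_rotvec(degrees=True)/10
    print("t",round(s["time_s"],2),"tcp",np.round(s["tcp_pos"],1),"head",round(h,1),"turn(u)",np.round(rv,3),"shift(u)",np.round(T.T@(np.array(p)-s["tcp_pos"])/30,3),"F",np.round(s["wrist_force"],1),"w",round(s["gripper_width"],3),"gf",round(s["grip_force"],1))
E
python3 -c "
from h import *
plan((496.9,-10.5,150))"
```

```text
t 1.1 tcp [132.6 585.2 211.2] head 77.2 turn(u) [-0.    -0.    -1.917] shift(u) [ -9.855 -21.086   2.039] F [0.4 0.1 0.1] w 1.001 gf 0.0
```

Request:
arm_command:
  deltas: "0 0 0 0 0 -0.96 0;0 0 0 0 0 -0.96 0;-0.45 -0.95 0 0 0 0 0;-0.45 -0.95 0 0 0 0 0;-0.45 -0.95 0 0 0 0 0;-0.45 -0.95 0 0 0 0 0;-0.45 -0.95 0 0 0 0 0;-0.45 -0.95 0 0 0 0 0;-0.45 -0.95 0 0 0 0 0;-0.45 -0.95 0 0 0 0 0;-0.45 -0.95 0 0 0 0 0;-0.45 -0.95 0 0 0 0 0;-0.45 -0.95 0 0 0 0 0;-0.45 -0.95 0 0 0 0 0;-0.45 -0.95 0 0 0 0 0;-0.45 -0.95 0 0 0 0 0;-0.45 -0.95 0 0 0 0 0;-0.45 -0.95 0 0 0 0 0;-0.45 -0.95 0 0 0 0 0;0 0 0 0 0 0 0"
  newtons: 60

```text
time_s: 3.6
tcp_pos: [415.5, 128.1, 211.0]
eef_rot: [0.171, -3.137, 0.001]
wrist_force: [-0.8, 0.2, 0.0]
gripper_width: 1.001
grip_force: 0.0
```

```bash
python3 -c "
from h import *
plan((496.9,-10.5,150))"
```

```text
t 3.6 tcp [415.5 128.1 211. ] head 96.3 turn(u) [-0.002 -0.001 -0.015] shift(u) [-2.182 -4.892  2.035] F [-0.8  0.2  0. ] w 1.001 gf 0.0
```

Request:
arm_command:
  deltas: "-0.44 -0.98 0 0 0 0 0;-0.44 -0.98 0 0 0 0 0;-0.44 -0.98 0 0 0 0 0;-0.44 -0.98 0 0 0 0 0;-0.42 -0.97 0 0 0 0 0;0 0 0.7 0 0 0 0;0 0 0.7 0 0 0 0;0 0 0.63 0 0 0 0;0 0 0 0 0 0 0;0 0 0 0 0 0 0"

```text
time_s: 4.85
tcp_pos: [496.6, -8.7, 151.1]
eef_rot: [-0.177, 3.135, -0.0]
wrist_force: [0.2, -1.2, 0.2]
gripper_width: 0.998
grip_force: 0.0
```

```bash
python3 - <<'E'
from h import *
plan((496.9,-10.5,66))
s=robot.camera("side");t=robot.camera("top")
k=5;a=cv2.resize(s["pixels"][200:320,240:320],None,fx=k,fy=k,interpolation=2)
p=proj(s,robot.state()["tcp_pos"]);print(p)
b=cv2.resize(t["pixels"][220:340,330:410],None,fx=k,fy=k,interpolation=2)
cv2.imwrite("pics/m2.png",np.hstack([a,b])[:,:,::-1])
E
```

```text
t 4.85 tcp [496.6  -8.7 151.1] head 96.5 turn(u) [-0.001  0.006  0.006] shift(u) [-0.003 -0.061  2.838] F [ 0.2 -1.2  0.2] w 0.998 gf 0.0
[295.25438824 252.18862676]
```

View pics/m2.png

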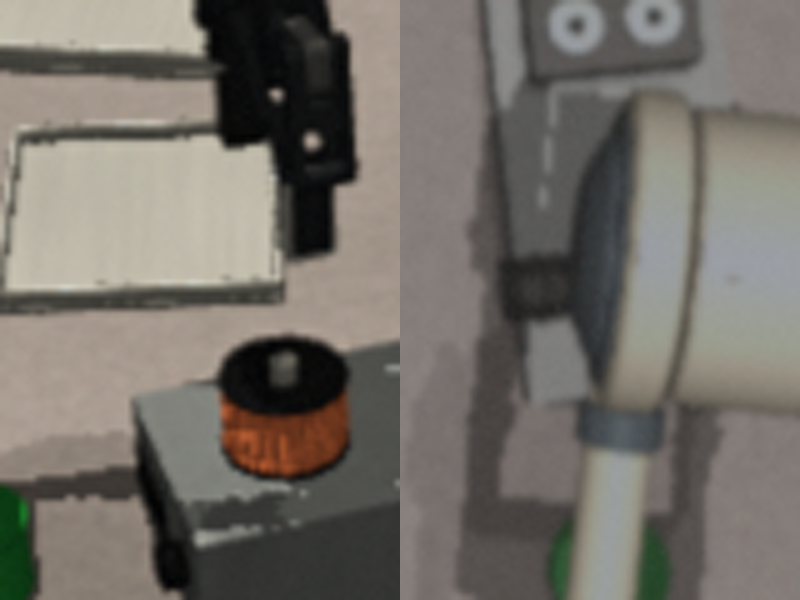

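The open fingers sit above the spool at (296,281) in the side view, in line with the spindle. Now I'll descend and grip.

Request:
arm_command:
  deltas: "0 -0.06 0 0 0 0 0;0 0 0.7 0 0 0 0;0 0 0.7 0 0 0 0;0 0 0.7 0 0 0 0;0 0 0.4 0 0 0 0;0 0 0.3 0 0 0 0;0 0 0 0 0 0 0;0 0 0 0 0 0 0.2;0 0 0 0 0 0 0.3;0 0 0 0 0 0 0.4;0 0 0 0 0 0 0.6;0 0 0 0 0 0 0.8;0 0 0 0 0 0 0.8;0 0 0 0 0 0 0.8;0 0 0 0 0 0 0.8"
  newtons: 60

```text
time_s: 6.82
tcp_pos: [497.2, -10.7, 67.9]
eef_rot: [-0.176, 3.135, -0.0]
wrist_force: [-2.1, 0.8, 5.5]
gripper_width: 0.613
grip_force: 62.1
```

```bash
python3 -c "
from h import *
plan((496.9,-10.5,66))"
```

```text
t 6.83 tcp [497.2 -10.7  67.9] head 96.4 turn(u) [-0.001  0.012  0.004] shift(u) [0.008 0.008 0.064] F [-2.1  0.8  5.5] w 0.613 gf 62.1
```

Request:
arm_command:
  deltas: "0 0 -0.2 0 0 0 0.8;0 0 -0.4 0 0 0 0.8;0 0 -0.5 0 0 0 0.8;0 0 -0.5 0 0 0 0.8;0 0 -0.5 0 0 0 0.8;0 0 -0.4 0 0 0 0.8;0 0 -0.2 0 0 0 0.8;0 0 0 0 0 0 0.8;0 0 0 0 0 0 0.8"

```text
time_s: 7.95
tcp_pos: [496.3, -10.7, 146.6]
eef_rot: [0.176, -3.135, -0.0]
wrist_force: [0.2, -0.6, -2.8]
gripper_width: 0.613
grip_force: 63.4
```

```bash
python3 - <<'E'
from h import *
plan((468.3,275.9,142))
s=robot.camera("side");t=robot.camera("top")
k=5;a=cv2.resize(s["pixels"][190:320,240:320],None,fx=k,fy=k,interpolation=2)
cv2.imwrite("pics/m3.png",a[:600,:,::-1])
E
```

```text
t 7.95 tcp [496.3 -10.7 146.6] head 96.4 turn(u) [ 0.001 -0.007  0.003] shift(u) [-0.139  9.599  0.152] F [ 0.2 -0.6 -2.8] w 0.613 gf 63.4
```

View pics/m3.png

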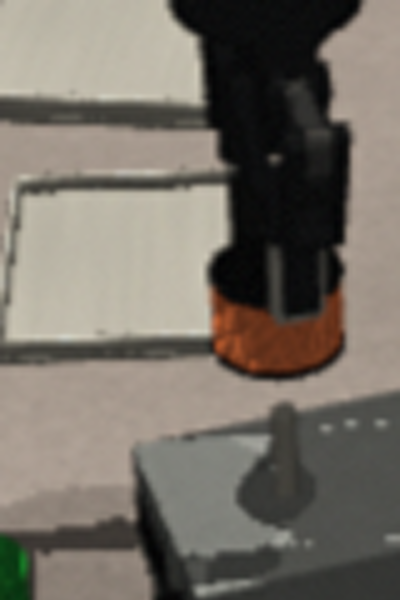

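Spool is held upright and clear of the spindle top (side view, spool at ~(295,250), spindle tip ~(297,272)). Next, the tray.

Request:
arm_command:
  deltas: "-0.01 0.3 0 0 0 0 0.8;-0.01 0.6 0 0 0 0 0.8;-0.01 0.8 0 0 0 0 0.8;-0.01 0.8 0 0 0 0 0.8;-0.01 0.8 0 0 0 0 0.8;-0.01 0.8 0 0 0 0 0.8;-0.01 0.8 0 0 0 0 0.8;-0.01 0.8 0 0 0 0 0.8;-0.01 0.8 0 0 0 0 0.8;-0.01 0.8 0 0 0 0 0.8;-0.01 0.8 0 0 0 0 0.8;-0.01 0.8 0 0 0 0 0.8;-0.01 0.5 0 0 0 0 0.8;-0.01 0.2 0 0 0 0 0.8;0 0 0.6 0 0 0 0.8;0 0 0.8 0 0 0 0.8;0 0 0.8 0 0 0 0.8;0 0 0.8 0 0 0 0.8;0 0 0.6 0 0 0 0.8;0 0 0 0 0 0 0.8"

```text
time_s: 10.55
tcp_pos: [467.2, 274.7, 36.8]
eef_rot: [0.175, -3.133, 0.003]
wrist_force: [0.0, 0.2, -2.9]
gripper_width: 0.618
grip_force: 63.7
```

```bash
python3 - <<'E'
from h import *
plan((468.3,275.9,12))
E
```

```text
t 10.55 tcp [467.2 274.7  36.8] head 96.4 turn(u) [-0.009 -0.023 -0.001] shift(u) [-0.041  0.035  0.825] F [ 0.   0.2 -2.9] w 0.618 gf 63.7
```

Request:
arm_command:
  deltas: "0 0 0.4 0 0 0 0.8;0 0 0.2 0 0 0 0.8;0 0 0.1 0 0 0 0.8;0 0 0.05 0 0 0 0.8;0 0 0 0 0 0 0.8;0 0 0 0 0 0 0.8"

```text
time_s: 11.3
tcp_pos: [468.6, 276.0, 17.1]
eef_rot: [-0.176, 3.136, 0.0]
wrist_force: [0.3, 0.7, -3.0]
gripper_width: 0.612
grip_force: 63.7
```

Request:
arm_command:
  deltas: "0 0 0.04 0 0 0 0.8;0 0 0.04 0 0 0 0.8;0 0 0.04 0 0 0 0.8;0 0 0.03 0 0 0 0.8;0 0 0 0 0 0 0.8;0 0 0 0 0 0 0.8"

```text
time_s: 12.05
tcp_pos: [468.5, 275.9, 12.3]
eef_rot: [-0.176, 3.137, 0.0]
wrist_force: [-0.0, 0.2, -3.6]
gripper_width: 0.615
grip_force: 63.7
```

Request:
arm_command:
  deltas: "0 0 0.03 0 0 0 0.8;0 0 0.02 0 0 0 0.8;0 0 0 0 0 0 0.8;0 0 0 0 0 0 0.8"

```text
time_s: 12.55
tcp_pos: [468.6, 275.9, 12.0]
eef_rot: [-0.176, 3.136, 0.0]
wrist_force: [-4.6, -2.1, 5.8]
gripper_width: 0.614
grip_force: 64.6
```

Contact felt (+9 N), so I'll let go, wait and rise.

Request:
arm_command:
  deltas: "0 0 0 0 0 0 0.35;0 0 0 0 0 0 0.3;0 0 0 0 0 0 0.2;0 0 0 0 0 0 0;0 0 0 0 0 0 0;0 0 0 0 0 0 0;0 0 -0.3 0 0 0 0;0 0 -0.6 0 0 0 0;0 0 -0.9 0 0 0 0;0 0 -1 0 0 0 0;0 0 -1 0 0 0 0;0 0 -1 0 0 0 0;0 0 -0.8 0 0 0 0;0 0 -0.3 0 0 0 0;0 0 0 0 0 0 0"

```text
time_s: 14.42
tcp_pos: [468.7, 276.0, 188.8]
eef_rot: [-0.176, 3.135, 0.001]
wrist_force: [-0.6, -0.2, -0.6]
gripper_width: 0.999
grip_force: 0.0
```

```bash
python3 - <<'E'
from h import *
plan((454.5,-297,200))
s=robot.camera("side");t=robot.camera("top")
k=5
a=cv2.resize(s["pixels"][215:275,230:310],None,fx=k,fy=k,interpolation=2)
b=cv2.resize(s["pixels"][255:315,260:340],None,fx=k,fy=k,interpolation=2)
c=cv2.resize(t["pixels"][245:305,340:420],None,fx=k,fy=k,interpolation=2)
d=cv2.resize(t["pixels"][245:305,340:420],None,fx=k,fy=k,interpolation=2)
cv2.imwrite("pics/m4.png",np.vstack([np.hstack([a,b]),np.hstack([c,d*0+128])])[:,:,::-1])
for n,z in ((( 494.4,11.4,60)),0),((496.9,-10.5,104),0): print(n,proj(s,n),proj(t,n))
E
```

```text
t 14.43 tcp [468.7 276.  188.8] head 96.4 turn(u) [0.004 0.009 0.004] shift(u) [  2.6   -18.929  -0.374] F [-0.6 -0.2 -0.6] w 0.999 gf 0.0
(494.4, 11.4, 60) [293.88574741 281.92402241] [367.21782581 275.84725831]
(496.9, -10.5, 104) [296.13566836 271.26864953] [378.81369014 274.84832875]
```

View pics/m4.png

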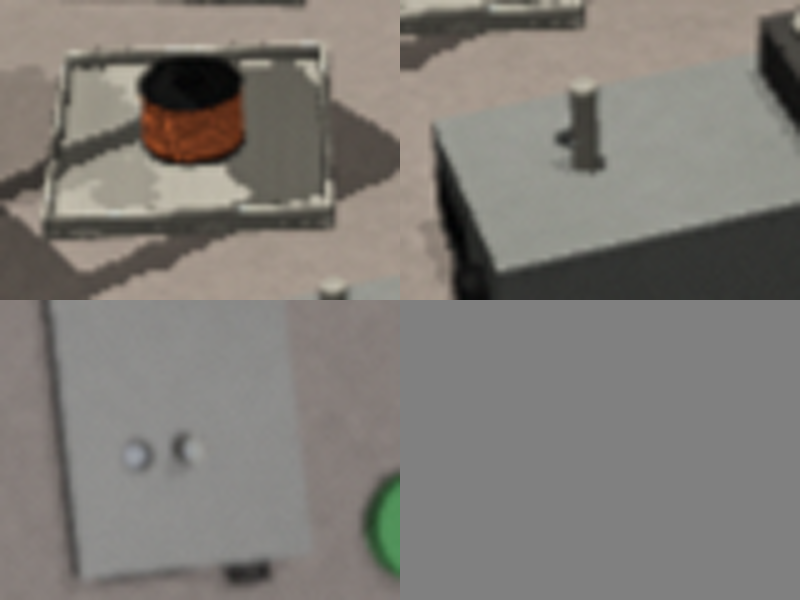

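Spool is standing upright in the tray. The port shows at top-view pixel (367,275.6), against (367.2,275.8) predicted. Now the drift.

Request:
arm_command:
  deltas: "0.1 -0.4 -0.2 0 0 0 0;0.14 -1 -0.17 0 0 0 0;0.14 -1 0 0 0 0 0;0.14 -1 0 0 0 0 0;0.14 -1 0 0 0 0 0;0.14 -1 0 0 0 0 0;0.14 -1 0 0 0 0 0;0.14 -1 0 0 0 0 0;0.14 -1 0 0 0 0 0;0.14 -1 0 0 0 0 0;0.14 -1 0 0 0 0 0;0.14 -1 0 0 0 0 0;0.14 -1 0 0 0 0 0;0.14 -1 0 0 0 0 0;0.14 -1 0 0 0 0 0;0.14 -1 0 0 0 0 0;0.14 -1 0 0 0 0 0;0.14 -1 0 0 0 0 0;0.14 -1 0 0 0 0 0;0.1 -0.53 0 0 0 0 0"

```text
time_s: 17.02
tcp_pos: [450.0, -298.9, 198.3]
eef_rot: [0.174, -3.136, -0.001]
wrist_force: [-0.6, 0.1, 0.4]
gripper_width: 1.004
grip_force: 0.0
```

```bash
python3 - <<'E'
from h import *
plan((454.5,-297,101))
s=robot.camera("side")
for n in ("drift",): print([(f["at"],f["p"]) for f in robot.find_in(s,n)])
k=5
cv2.imwrite("pics/m5.png",cv2.resize(s["pixels"][300:420,260:360],None,fx=k,fy=k,interpolation=2)[:,:,::-1])
print(proj(s,(454.5,-297,150)),proj(s,robot.state()["tcp_pos"]))
E
```

```text
t 17.02 tcp [ 450.  -298.9  198.3] head 96.3 turn(u) [ 0.004 -0.006 -0.006] shift(u) [-0.155  0.048  3.245] F [-0.6  0.1  0.4] w 1.004 gf 0.0
[([301.7, 373.4], 0.84)]
[301.00609313 355.74425331] [297.5930667  333.92863431]
```

View pics/m5.png

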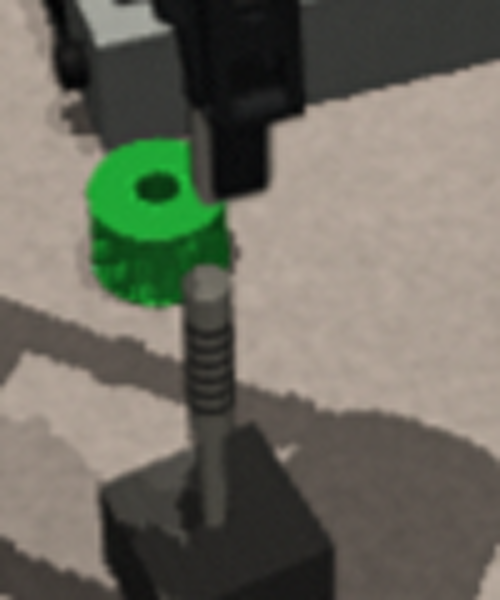

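The slim drift is under the open gripper in the side view, its top at about (301,357), as predicted. I'll align, descend and grip.

Request:
arm_command:
  deltas: "-0.155 0.05 0 0 0 0 0;0 0 0.5 0 0 0 0;0 0 0.7 0 0 0 0;0 0 0.7 0 0 0 0;0 0 0.7 0 0 0 0;0 0 0.4 0 0 0 0;0 0 0.24 0 0 0 0;0 0 0 0 0 0 0;0 0 0 0 0 0 0.3;0 0 0 0 0 0 0.5;0 0 0 0 0 0 0.7;0 0 0 0 0 0 0.8;0 0 0 0 0 0 1;0 0 0 0 0 0 1;0 0 0 0 0 0 1;0 0 0 0 0 0 1;0 0 0 0 0 0 1"

```text
time_s: 19.25
tcp_pos: [455.6, -295.7, 102.0]
eef_rot: [-0.176, 3.136, -0.001]
wrist_force: [-0.4, -0.3, 3.7]
gripper_width: 0.167
grip_force: 58.5
```

```bash
python3 - <<'E'
from h import *
plan((454.5,-297,101))
E
```

```text
t 19.25 tcp [ 455.6 -295.7  102. ] head 96.4 turn(u) [-0.003  0.002  0.003] shift(u) [ 0.041 -0.039  0.033] F [-0.4 -0.3  3.7] w 0.167 gf 58.5
```

Request:
arm_command:
  deltas: "0 0 -0.15 0 0 0 1;0 0 -0.3 0 0 0 1;0 0 -0.5 0 0 0 1;0 0 -0.7 0 0 0 1;0 0 -0.7 0 0 0 1;0 0 -0.7 0 0 0 1;0 0 -0.5 0 0 0 1;0 0 -0.2 0 0 0 1;0 0 0 0 0 0 1;0 0 0 0 0 0 1"

```text
time_s: 20.5
tcp_pos: [455.2, -295.4, 213.1]
eef_rot: [0.176, -3.135, -0.002]
wrist_force: [-0.1, -0.4, -0.8]
gripper_width: 0.166
grip_force: 58.6
```

```bash
python3 - <<'E'
from h import *
plan((494.4,11.4,212))
E
```

```text
t 20.5 tcp [ 455.2 -295.4  213.1] head 96.4 turn(u) [ 0.007 -0.007  0.003] shift(u) [-2.438 10.017  0.038] F [-0.1 -0.4 -0.8] w 0.166 gf 58.6
```

Request:
arm_command:
  deltas: "-0.1 0.4 0 0 0 0 1;-0.18 0.75 0 0 0 0 1;-0.2 0.8 0 0 0 0 1;-0.2 0.8 0 0 0 0 1;-0.2 0.8 0 0 0 0 1;-0.2 0.8 0 0 0 0 1;-0.2 0.8 0 0 0 0 1;-0.2 0.8 0 0 0 0 1;-0.2 0.8 0 0 0 0 1;-0.2 0.8 0 0 0 0 1;-0.2 0.8 0 0 0 0 1;-0.2 0.8 0 0 0 0 1;-0.18 0.67 0 0 0 0 1;-0.1 0.4 0 0 0 0 1;-0.08 0.2 0 0 0 0 1;0 0 0 0 0 0 1;0 0 0 0 0 0 1;0 0 0 0 0 0 1"

```text
time_s: 22.75
tcp_pos: [499.1, 23.4, 214.2]
eef_rot: [0.175, -3.137, 0.0]
wrist_force: [0.2, -0.2, -1.7]
gripper_width: 0.165
grip_force: 58.6
```

```bash
python3 - <<'E'
from h import *
plan((494.4,11.4,212))
s=robot.camera("side");k=6
p=robot.state()["tcp_pos"]
for dz in (92,17): print(proj(s,p-[0,0,dz]))
print("port",proj(s,(494.4,11.4,60)))
cv2.imwrite("pics/m6.png",cv2.resize(s["pixels"][200:298,240:350],None,fx=k,fy=k,interpolation=2)[:,:,::-1])
E
```

```text
t 22.75 tcp [499.1  23.4 214.2] head 96.4 turn(u) [-0.001 -0.    -0.002] shift(u) [ 0.201 -0.38   0.072] F [ 0.2 -0.2 -1.7] w 0.165 gf 58.6
[294.10447174 255.32837794]
[292.89935412 225.37867699]
port [293.88574741 281.92402241]
```

View pics/m6.png

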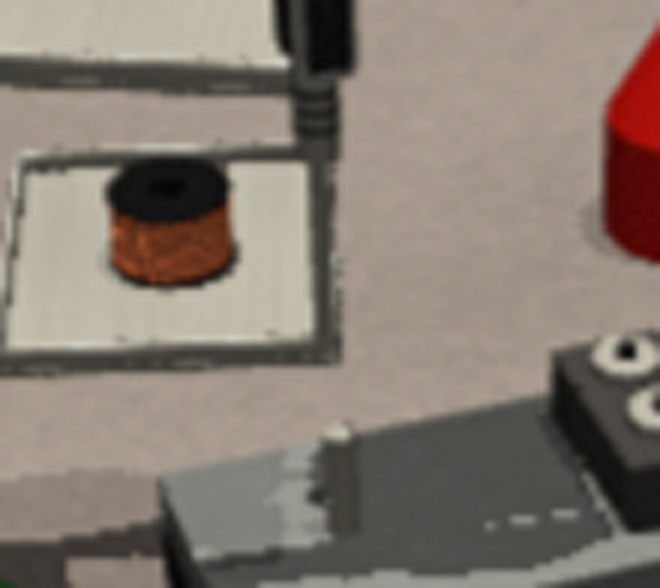

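Spool stands at (269,237) in the tray. The drift hangs straight with its tip at about (293,256), 12 mm too far in +y because I overshot. I'll correct that and go down to just above the deck.

Request:
arm_command:
  deltas: "0.09 -0.18 0 0 0 0 1;0.09 -0.18 0 0 0 0 1;0 0 0 0 0 0 1;0 0 0.4 0 0 0 1;0 0 0.6 0 0 0 1;0 0 0.5 0 0 0 1;0 0 0.3 0 0 0 1;0 0 0 0 0 0 1;0 0 0 0 0 0 1;0 0 0 0 0 0 1"

```text
time_s: 24.05
tcp_pos: [495.4, 12.6, 161.0]
eef_rot: [-0.176, 3.135, -0.0]
wrist_force: [0.1, -0.0, -0.3]
gripper_width: 0.166
grip_force: 58.6
```

```bash
python3 - <<'E'
from h import *
plan((495,12,158))
s=robot.camera("side");k=12
p=robot.state()["tcp_pos"]
for dz in (92,42): print(proj(s,p-[0.9,0,dz]))
print("port",proj(s,(494.4,11.4,60)))
cv2.imwrite("pics/m7.png",cv2.resize(s["pixels"][245:293,265:325],None,fx=k,fy=k,interpolation=2)[:,:,::-1])
E
```

```text
t 24.05 tcp [495.4  12.6 161. ] head 96.4 turn(u) [-0.001  0.008  0.004] shift(u) [ 0.014 -0.018  0.099] F [ 0.1 -0.  -0.3] w 0.166 gf 58.6
[293.66064393 278.37214835]
[292.87081519 259.63193692]
port [293.88574741 281.92402241]
```

View pics/m7.png

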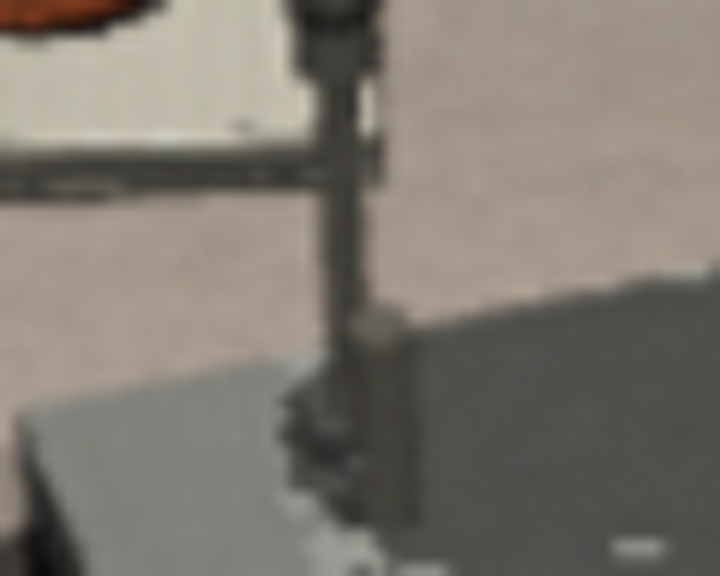

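The shank is at column 293.1, as predicted (293.05), with its tip just over the port. I'll lower it into the hole while watching the force.

Request:
arm_command:
  deltas: "0.01 -0.02 0.1 0 0 0 1;0 0 0.15 0 0 0 1;0 0 0.15 0 0 0 1;0 0 0.1 0 0 0 1;0 0 0 0 0 0 1;0 0 0 0 0 0 1"

```text
time_s: 24.85
tcp_pos: [494.8, 12.0, 145.3]
eef_rot: [-0.176, 3.136, 0.0]
wrist_force: [-0.1, -0.5, -1.4]
gripper_width: 0.166
grip_force: 58.6
```

Inside the hole with no contact (tip at ~53). On to the button.

Request:
arm_command:
  deltas: "0 0 0.1 0 0 0 1;0 0 0.1 0 0 0 1;0 0 0.1 0 0 0 1;0 0 0.05 0 0 0 1;0 0 0 0 0 0 1;0 0 0 0 0 0 1"

```text
time_s: 25.6
tcp_pos: [494.8, 12.0, 134.8]
eef_rot: [-0.176, 3.136, -0.0]
wrist_force: [0.3, 0.1, -1.1]
gripper_width: 0.161
grip_force: 58.6
```

Request:
arm_command:
  deltas: "0 0 0.04 0 0 0 1;0 0 0.03 0 0 0 1;0 0 0.03 0 0 0 1;0 0 0 0 0 0 1;0 0 0 0 0 0 1;0 0 0 0 0 0 1"

```text
time_s: 26.35
tcp_pos: [494.9, 11.9, 131.9]
eef_rot: [-0.176, 3.136, -0.0]
wrist_force: [1.1, 0.8, 3.5]
gripper_width: 0.166
grip_force: 59.0
```

Request:
arm_command:
  deltas: "0 0 0.04 0 0 0 1;0 0 0.04 0 0 0 1;0 0 0 0 0 0 1;0 0 0 0 0 0 1;0 0 0 0 0 0 1"

```text
time_s: 26.98
tcp_pos: [494.8, 11.9, 129.4]
eef_rot: [-0.176, 3.136, -0.0]
wrist_force: [0.0, 0.3, 5.0]
gripper_width: 0.167
grip_force: 59.1
```

```bash
python3 - <<'E'
from h import *
for i in range(5):
    plan((495,12,128)); robot.camera("side")
E
```

```text
t 26.98 tcp [494.8  11.9 129.4] head 96.4 turn(u) [-0.001  0.002  0.003] shift(u) [-0.006  0.001  0.048] F [0.  0.3 5. ] w 0.167 gf 59.1
t 27.02 tcp [494.8  11.9 129.4] head 96.4 turn(u) [-0.     0.001  0.003] shift(u) [-0.006  0.001  0.046] F [-0.  -0.3  4.5] w 0.168 gf 59.1
t 27.07 tcp [494.8  11.9 129.4] head 96.4 turn(u) [-0.     0.001  0.003] shift(u) [-0.007  0.002  0.046] F [ 0.6 -0.4  5.3] w 0.166 gf 59.1
t 27.12 tcp [494.8  11.9 129.3] head 96.4 turn(u) [-0.     0.001  0.003] shift(u) [-0.007  0.001  0.045] F [0.2 0.  5.4] w 0.167 gf 59.1
t 27.18 tcp [494.8  12.  129.4] head 96.4 turn(u) [-0.     0.001  0.004] shift(u) [-0.006  0.     0.045] F [0.5 0.2 5.3] w 0.164 gf 59.1
```

Request:
arm_command:
  deltas: "0 0 0.03 0 0 0 1;0 0 0 0 0 0 1;0 0 0.02 0 0 0 1;0 0 0 0 0 0 1;0 0 0 0 0 0 1;0 0 0 0 0 0 1"

```text
time_s: 27.98
tcp_pos: [494.9, 11.9, 128.0]
eef_rot: [-0.176, 3.136, -0.0]
wrist_force: [0.0, -0.7, 5.3]
gripper_width: 0.166
grip_force: 59.2
```

```bash
python3 - <<'E'
from h import *
for i in range(5):
    plan((495,12,128)); robot.camera("side")
E
```

```text
t 27.98 tcp [494.9  11.9 128. ] head 96.4 turn(u) [-0.001  0.002  0.003] shift(u) [-0.005  0.002  0.002] F [ 0.  -0.7  5.3] w 0.166 gf 59.2
t 28.02 tcp [494.9  12.  128. ] head 96.4 turn(u) [-0.001  0.002  0.004] shift(u) [-0.005  0.001  0.001] F [0.2 0.2 5.8] w 0.163 gf 59.2
t 28.07 tcp [494.9  11.9 128. ] head 96.4 turn(u) [-0.001  0.002  0.003] shift(u) [-0.005  0.002  0.001] F [0.3 0.7 5.2] w 0.164 gf 59.2
t 28.12 tcp [494.9  12.  128. ] head 96.4 turn(u) [-0.001  0.002  0.003] shift(u) [-0.005  0.001  0.001] F [-0.  -0.7  6.1] w 0.168 gf 59.2
t 28.18 tcp [494.9  12.  128. ] head 96.4 turn(u) [-0.     0.002  0.004] shift(u) [-0.005  0.001  0.001] F [-0.   0.8  6.4] w 0.163 gf 59.2
```

Request:
arm_command:
  deltas: "0 0 0.02 0 0 0 1;0 0 0.01 0 0 0 1;0 0 0 0 0 0 1;0 0 0 0 0 0 1;0 0 0 0 0 0 1"

```text
time_s: 28.85
tcp_pos: [495.1, 12.0, 127.9]
eef_rot: [-0.176, 3.135, -0.0]
wrist_force: [-1.0, 0.2, 8.8]
gripper_width: 0.163
grip_force: 59.6
```

```bash
python3 - <<'E'
from h import *
for i in range(3):
    plan((495,12,128)); s=robot.camera("side")
k=6;cv2.imwrite("pics/m8.png",cv2.resize(s["pixels"][200:298,240:350],None,fx=k,fy=k,interpolation=2)[:,:,::-1])
E
```

```text
t 28.85 tcp [495.1  12.  127.9] head 96.4 turn(u) [-0.001  0.009  0.004] shift(u) [ 0.004  0.002 -0.004] F [-1.   0.2  8.8] w 0.163 gf 59.6
t 28.9 tcp [495.1  12.  127.9] head 96.4 turn(u) [-0.001  0.009  0.004] shift(u) [ 0.004  0.002 -0.004] F [-0.8  0.3  8.1] w 0.164 gf 59.6
t 28.95 tcp [495.1  12.  127.9] head 96.4 turn(u) [-0.001  0.009  0.004] shift(u) [ 0.003  0.001 -0.004] F [-0.3 -0.7  9.2] w 0.163 gf 59.6
```

View pics/m8.png

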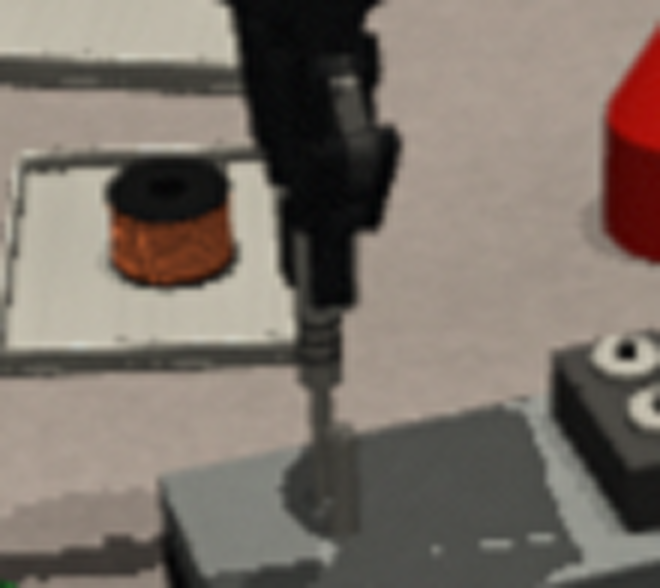

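The drift is down the hole at about (293,283), at the button's hard stop with about 9 N on it, and the spool stands in the tray at (269,237). I'm handing the job in.

```bash
python3 -c "
from bench import robot
print(robot.job_done())"
```

```text
the job is handed in; nothing more can be done
None
```

I handed the job in at about 29 s of the 72 s limit: the spool stands upright in the small grey tray, and the gripped slim drift holds the reset button down at its stop with about 9 N; the hand-in call returned no verdict.

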